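Dispense a blade washer from the spring-return magazine

TASK

Dispense the washer from the wider of the two washer dispensers on the bench: push its slide all the way to its end so that the washer drops into the tray, then let go of the slide so that it snaps back home by itself. Leave the slide of the narrow dispenser alone.

Things in the scene. Friction and masses are not known exactly. Their poses are not given: they have to be found in the camera images.
- wide_dispenser: Wider of two alike fixed dispensers: grey base 62 mm wide (narrow one: 42). Origin: on the bench, under the centre of its square steel shaft; +x points from knob to tray, within 0.6 rad of straight away from the robot. Along x: base -155 to 28 mm, 22 high; slide guides behind shaft 31 high; shaft -25 to 25, open top 58 high; tray 28 to 123, floor 4, rim 20 high.
- wide_slide (a joint): Its spring slide: 0 = home, 0.070 m = end stop, growing along dispenser +x. Its knob is an upright black plate 12 mm thick (x), 34 wide (y), from 30 to 66 mm above the bench, centred at y = 0, x = -125 mm + joint value in the dispenser's frame. Spring: 4 N at home to 8 N at the end, plus about 1 N for the washer; let go, it runs back in under 0.5 s.
- washer: Steel mower-blade washer, 40 mm across, 10 mm thick, flat at the bottom of the wide dispenser's shaft, the only one in it. Origin: centre of its underside. The slide's blade pushes it out under the shaft's front wall and it drops into the tray.
- narrow_slide (a joint): Same kind of spring slide on the narrow dispenser (20 mm washers, base 42 mm wide), a bystander: 0 = home, 0.070 m = end.
There are look-alikes about, which are no part of the job. What is shaped like the washer but red is not meant.

How it is judged:
By the outcome, as a careful person would: the job done as asked, in the order asked, and still so for the second after the job is handed in, with the robot touching nothing.
It also fails if it takes over 32 s, if anything falls off the work surface, if the arm or the gripper's body presses on something with over 40 N, if the wrist force passes 120 N, or if a joint passes its speed limit or range.

ROBOT

A 6-joint arm with a two-finger parallel gripper is mounted at the origin on the work surface. World frame = base frame: x ahead of the robot, y to its left, z up, the work surface at z = 0. Lengths are in m, angles in rad, forces in N, time in s.
With the tool pointing down it reaches from about 0.25 to 0.8 m from the base axis. Payload 3.9 kg.
Tool frame: the origin (TCP) lies at the very end of the fingers, on their centre line; the grasp point (between the pads) lies 19 mm behind it; z points along the fingers, y is the line along which they close (so a half turn about z gives the same grasp; the last joint's range is limited). The gripper opens to 85 mm and grips with 20 to 120 N. Pads are 22 mm wide; open, the fingers measure 114 mm over their backs; the gripper's body (76 mm by 85 mm) begins 54 mm behind the grasp point. The pads swing forward as they close: fully open they stand 13 mm farther back than shut.
Start: joints at [1.146, 0.26, -0.138, 1.173, 0, 1.571], TCP at [0.216, 0.478, 0.231] pointing down, gripper open.
Joint ranges: [-2.78, 2.78], [-0.83, 1.72], [-1.28, 1.37], [-1.9, 2.12], [-1.57, 1.48], [-3.14, 3.14]. Speed limits (rad/s): [2.57, 2.57, 3.14, 3.14, 3.14, 3.14].

INTERFACE

Orientations are given as a rotation vector (axis times angle).
In Python, from rig import ctrl, kinematics, imaging, order gives the robot as it stands. The module is installed in compiled form; this text tells all that it offers. Calls block until the motion is done:
- ctrl.move_to(position, orientation): joint-space move of the TCP to a pose.
- ctrl.move_linear(position, ori=None, feed=0.15, force_limit=None): straight line of the TCP; ori=None keeps the orientation; feed is the mean speed in m/s. With force_limit (N) it stops when the force on the tool has changed by that much, and returns True; else False.
- ctrl.goto_joints(angles): joint-space move.
- ctrl.gripper_open() and ctrl.close(): open the fingers fully, or close them until they stop; the grip force is fixed at half the most.
- ctrl.sleep(seconds).
- kinematics.solve_ik(position, orientation): joint angles nearest the present ones, or None.
- ctrl.observe(): the state.
- imaging.snapshot(name): name is "side" or "top" or "wrist"; returns (picture, depth): 480x640x3 uint8, red, green, blue; 480x640 float32, m along the optical axis (not along the pixel's ray), 0 where there is no reading.
- imaging.camera_info(name): a dict with "mtx" (3x3 intrinsics, pixels), "view" (4x4, takes a point from world to camera coordinates). Camera axes: x right, y down, z forward; pixel columns grow to the right and rows downward; lengths in m; the calibration is good to about 2 mm. A picture is of the moment at which its call begins: read the wrist's pose just before it. camera_info takes no time and is no camera call; for the wrist camera it gives the pose at the moment of the call.
A pose or a line that the arm cannot do raises ctrl.Unreachable and nothing moves.
- order.hand_in(): hands the job in; it is judged then, once.
The state is a dict: "clock": time; "qpos": joint angles; "qvel": joint speeds; "effort": joint torques, N m; "tool_pos": TCP position; "tool_rot": TCP orientation; "wrist_force": force on the tool from outside, world axes, zero at the start; "moment": the same for the moment, N m; "gripper_width": finger opening in m; "grasp_force": force on a finger pad.
Only numpy, scipy, OpenCV 4.12 (cv2) and the standard library are available. Lean on these libraries where they do the work, as an engineer would, in place of code of your own. Each camera call takes 0.05 s, during which the arm holds its last target. There are 200 camera calls.

## Working session

There is one attempt and no reset: what is moved stays moved. The work goes in short steps, each a Python script; the robot and the scene stay as the last script left them, time stands still between calls to the robot, and variables do not carry over. Pictures are saved under pics/ and viewed, at most 10 in all, crops included, and the job is handed in when it is done.

```bash
mkdir -p pics; python3 - <<'E'
from rig import ctrl, kinematics, imaging, order
import cv2, numpy as np
for n in ("top","side"):
    p,d=imaging.snapshot(n); np.savez(f"{n}.npz",p=p,d=d,**imaging.camera_info(n)); cv2.imwrite(f"pics/{n}.png",p[:,:,::-1])
    print(imaging.camera_info(n)["view"].round(3).tolist())
print(ctrl.observe()["clock"],ctrl.observe()["tool_rot"])
E
```

```text
[[-0.023, -1.0, 0.004, -0.003], [-0.996, 0.023, -0.09, 0.581], [0.09, -0.006, -0.996, 0.817], [0.0, 0.0, 0.0, 1.0]]
[[0.95, -0.31, 0.019, -0.543], [-0.196, -0.645, -0.739, 0.145], [0.241, 0.699, -0.674, 0.831], [0.0, 0.0, 0.0, 1.0]]
0.1 [-6.62220755e-01 -3.07062502e+00  2.79687565e-03]
```

View pics/top.png

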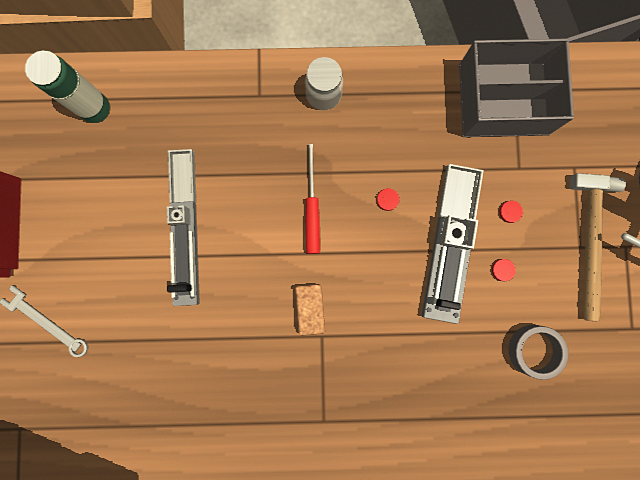

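View pics/side.png

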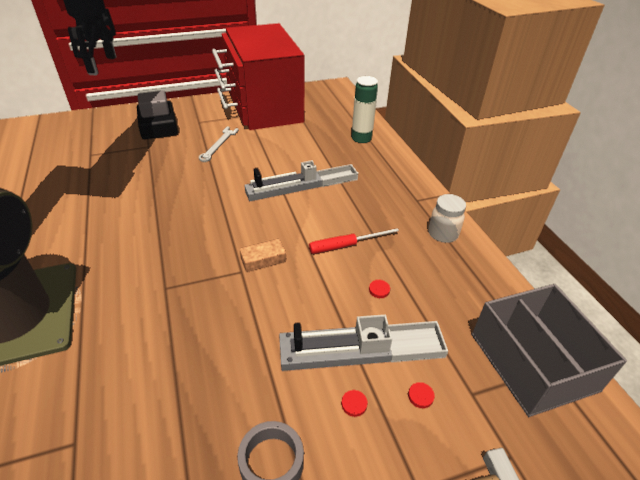

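The wide dispenser could be taken for either of two: A at top (182,225), base about 26 px wide, and B at top (452,245), base about 38 px wide. I choose B, with its knob at about (447,304). The red discs at (388,199), (511,211) and (503,270) are decoys. Next I'll measure B in both views.

```bash
cat > m.py <<'E'
import numpy as np, cv2
def cloud(n):
    f=np.load(n+".npz"); d=f["d"]; K=f["mtx"]; V=np.linalg.inv(f["view"])
    v,u=np.indices(d.shape)
    c=np.stack([(u-K[0,2])/K[0,0]*d,(v-K[1,2])/K[1,1]*d,d,np.ones_like(d)],-1)
    return f["p"],d,(c@V.T)[...,:3]
E
python3 - <<'E'
from m import *
for n,boxes in (("top",{"B":(415,160,490,330),"A":(160,145,205,310)}),("side",{"B":(270,305,455,375),"A":(240,155,365,205)})):
    p,d,W=cloud(n)
    for k,(a,b,c,e) in boxes.items():
        w=W[b:e,a:c].reshape(-1,3); q=p[b:e,a:c].reshape(-1,3).astype(int); ok=d[b:e,a:c].ravel()>0
        hs=np.ptp(q,axis=1)<28
        low=ok&hs&(w[:,2]>.012)&(w[:,2]<.027)
        r=cv2.minAreaRect(w[low][:,:2].astype(np.float32)); print(n,k,"low rect",r)
        kn=ok&(q.max(1)<60)&(w[:,2]>.033)
        sh=ok&(q.min(1)>60)&(w[:,2]>.050)
        for nm,s in (("knob",kn),("shaft",sh)):
            x=w[s]; 
            if len(x)>4:
                print(n,k,nm,len(x),"zmax",np.percentile(x[:,2],[50,98]).round(4)); t=x[x[:,2]>np.percentile(x[:,2],98)-.006]
                print("   top rect",[np.round(i,4) for i in cv2.minAreaRect(t[:,:2].astype(np.float32))], "mean",t.mean(0).round(4))
    if n=="top": img=p[150:335,400:520,::-1]; cv2.imwrite("pics/crop.png",cv2.resize(img,None,fx=3,fy=3,interpolation=cv2.INTER_CUBIC))
E
```

```text
top B low rect ((0.574232816696167, -0.24865201115608215), (0.06227366626262665, 0.2775909900665283), 77.85203552246094)
top B knob 162 zmax [0.0497 0.0672]
   top rect [array([ 0.4679, -0.2249]), array([0.0308, 0.0117]), np.float64(77.3204)] mean [ 0.4682 -0.2243  0.0647]
top B shaft 350 zmax [0.0582 0.068 ]
   top rect [array([ 0.5165, -0.2403]), array([0.0318, 0.1098]), np.float64(75.4411)] mean [ 0.4684 -0.2273  0.0661]
top A low rect ((0.6144484281539917, 0.23026002943515778), (0.2769467830657959, 0.04328623414039612), 2.018841028213501)
top A knob 184 zmax [0.065  0.0685]
   top rect [array([0.506, 0.226]), array([0.033 , 0.0116]), np.float64(88.9408)] mean [0.5053 0.226  0.0657]
top A shaft 235 zmax [0.055  0.0599]
   top rect [array([0.63  , 0.2308]), array([0.0293, 0.0301]), np.float64(1.3047)] mean [0.629  0.2317 0.0571]
side B low rect ((0.5725288987159729, -0.24993185698986053), (0.06348451226949692, 0.27560317516326904), 78.17548370361328)
side B knob 213 zmax [0.0631 0.0683]
   top rect [array([ 0.4658, -0.2278]), array([0.0311, 0.0102]), np.float64(77.9585)] mean [ 0.4657 -0.2287  0.0662]
side B shaft 395 zmax [0.057  0.0652]
   top rect [array([ 0.5384, -0.2417]), array([0.0491, 0.1521]), np.float64(77.8295)] mean [ 0.5671 -0.249   0.0608]
side A low rect ((0.6125743985176086, 0.2303544282913208), (0.2767857313156128, 0.047180064022541046), 2.3042986392974854)
side A knob 105 zmax [0.0548 0.068 ]
   top rect [array([0.5022, 0.2229]), array([0.0082, 0.028 ]), np.float64(5.4414)] mean [0.5023 0.2201 0.0659]
side A shaft 139 zmax [0.0554 0.0649]
   top rect [array([0.5738, 0.2313]), array([0.0298, 0.1365]), np.float64(89.6044)] mean [0.5943 0.2317 0.0615]
```

View pics/crop.png

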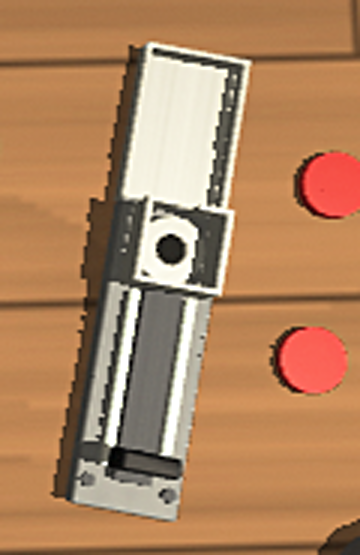

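The crop shows B: knob at the lower left, dark blade channel, and the shaft with the steel washer (hole at top ≈(457,232)). Both views give a base 62–63 mm wide. The knob top is at z≈0.066, x,y≈(0.467,-0.2265), which matches the pose predicted from the base rectangle (axis −12°). I'll push with closed fingers.

```bash
cat > h.py <<'E'
import numpy as np
from scipy.spatial.transform import Rotation as R
a=np.deg2rad(-12.0); ex=np.array([np.cos(a),np.sin(a),0]); ey=np.array([-np.sin(a),np.cos(a),0])
O=np.array([0.5891,-0.2526,0])
P=lambda x,z: O+ex*x+np.array([0,0,z])
def rot(s): y=s*ey; z=np.array([0,0,-1.]); return R.from_matrix(np.c_[np.cross(y,z),y,z]).as_rotvec()
E
python3 - <<'E'
from h import *
from rig import ctrl, kinematics, imaging
import cv2
c=[(kinematics.solve_ik(P(-.165,.13),rot(s)),rot(s)) for s in (1,-1)]
print([q[0] for q in c])
ok=[q for q in c if q[0] is not None]; o=min(ok,key=lambda q:abs(q[0][5]))[1]
ctrl.close()
ctrl.move_to(P(-.165,.13),o)
print("down",ctrl.move_linear(P(-.165,.040),feed=.12,force_limit=8))
s=ctrl.observe(); print(s["clock"],s["tool_pos"]-P(-.165,.04),s["wrist_force"])
np.save("o.npy",o)
p,d=imaging.snapshot("side"); cv2.imwrite("pics/s2.png",cv2.resize(p[250:420,220:480,::-1],None,fx=3,fy=3))
E
```

```text
[array([-0.4719211 ,  0.25366471, -0.4276404 ,  0.88949122,  0.        ,
       -0.26248159]), array([-4.71921098e-01,  2.53664706e-01, -4.27640399e-01,  8.89491222e-01,
       -4.44089210e-16,  2.87911107e+00])]
down False
4.3667 [ 0.00057216 -0.00014423  0.00046455] [ 0.61408291  0.06855803 -0.40280448]
```

View pics/s2.png

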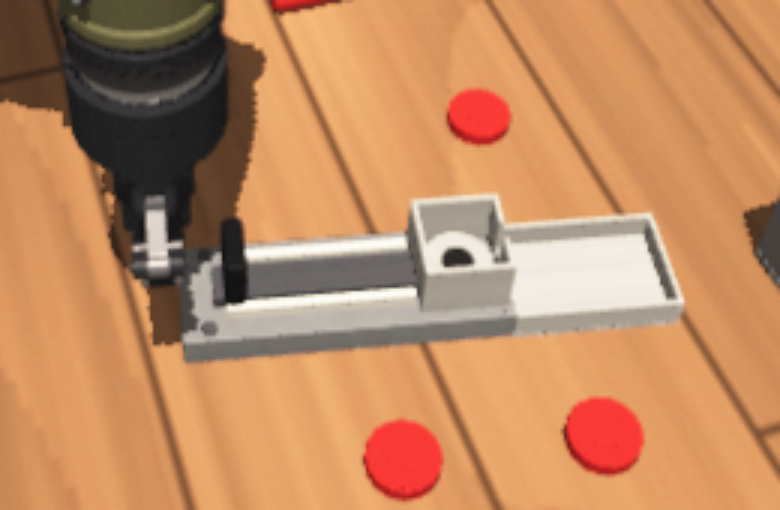

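The closed fingers, at crop (160,250), stand behind the knob at (232,260) with free space between, at a good height. Now I'll push.

```bash
python3 - <<'E'
from h import *
from rig import ctrl, imaging
import cv2
z=.040
def rep(t,r):
    s=ctrl.observe(); print(t,r,round(s["clock"],2),"x",round((s["tool_pos"]-O)@ex,4),"z",round(s["tool_pos"][2],4),"F",round(s["wrist_force"]@ex,1))
for x in (-.115,-.090): rep("push",ctrl.move_linear(P(x,z),feed=.06,force_limit=22))
rep("end",ctrl.move_linear(P(-.055,z),feed=.04,force_limit=18))
ctrl.sleep(.2); rep("hold",0)
p,d=imaging.snapshot("side"); cv2.imwrite("pics/s3.png",cv2.resize(p[250:420,220:480,::-1],None,fx=3,fy=3))
E
```

```text
push False 5.4 x -0.1161 z 0.0396 F -5.0
push False 5.97 x -0.0919 z 0.0394 F -6.4
end True 6.6 x -0.0755 z 0.0383 F -7.1
hold 0 6.8 x -0.077 z 0.038 F -8.1
```

View pics/s3.png

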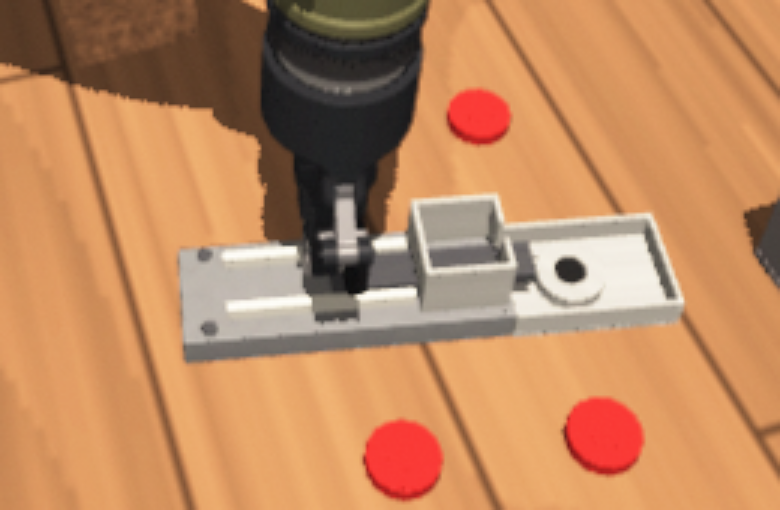

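The washer is out in the tray, at crop (570,270). The stop was triggered by a force spike and the arm then backed off, so I'll press again until the end stop is clear.

```bash
python3 - <<'E'
from h import *
from rig import ctrl, imaging
import cv2
def rep(t,r):
    s=ctrl.observe(); print(t,r,round(s["clock"],2),"x",round((s["tool_pos"]-O)@ex,4),"z",round(s["tool_pos"][2],4),"F",round(s["wrist_force"]@ex,1),s["wrist_force"].round(1))
z=.040
for x in (-.076,-.074,-.072,-.070,-.068,-.066,-.064):
    r=ctrl.move_linear(P(x,z),feed=.03,force_limit=15); rep(x,r)
    if r or ctrl.observe()["wrist_force"]@ex<-24: break
p,d=imaging.snapshot("side"); np.savez("side.npz",p=p,d=d,**imaging.camera_info("side"))
from m import cloud
p,d,W=cloud("side"); w=W.reshape(-1,3)-O; x=w@ex;y=w@ey; q=p.reshape(-1,3)
k=(d.ravel()>0)&(x>.03)&(x<.12)&(abs(y)<.028)&(w[:,2]>.010)&(w[:,2]<.019)
print("washer-height pts",k.sum(),x[k].min(),x[k].max(),np.median(w[k,2]))
E
```

```text
-0.076 False 7.1 x -0.0796 z 0.0387 F -7.3 [-7.4  0.4  1.8]
-0.074 False 7.35 x -0.0773 z 0.0387 F -7.3 [-7.1  1.6  1.9]
-0.072 False 7.6 x -0.0753 z 0.0387 F -8.0 [-7.9  1.1  1.4]
-0.07 False 7.85 x -0.0733 z 0.0387 F -7.1 [-7.   1.3  1.8]
-0.068 False 8.1 x -0.0728 z 0.0387 F -10.2 [-10.    2.1   5.3]
-0.066 False 8.35 x -0.0728 z 0.0387 F -14.0 [-13.8   2.3   7.3]
-0.064 False 8.6 x -0.0728 z 0.0387 F -16.5 [-16.3   2.6  11.3]
washer-height pts 402 0.03337493496138799 0.119990219090716 0.01456930309297133
```

There is a hard end stop at x = −72.8 mm, where −72 is expected: the position holds while the force climbs. To release, I'll lift straight up quickly.

```bash
python3 - <<'E'
from h import *
from rig import ctrl, imaging
import cv2
s=ctrl.observe(); p0=s["tool_pos"]
ctrl.move_linear(p0+[0,0,.10],feed=.25)
ctrl.move_linear(P(-.20,.20),feed=.25); ctrl.sleep(.5)
s=ctrl.observe(); print(s["clock"],s["tool_pos"],s["wrist_force"].round(1))
for n in("side","top"):
    p,d=imaging.snapshot(n); np.savez(n+".npz",p=p,d=d,**imaging.camera_info(n))
    if n=="side": im=cv2.resize(p[290:390,260:460,::-1],(800,400))
    else: cv2.imwrite("pics/t4.png",p[:,:,::-1])
cv2.imwrite("pics/s4.png",im)
from m import cloud
p,d,W=cloud("side"); w=W.reshape(-1,3)-O; x=w@ex;y=w@ey; q=p.reshape(-1,3).astype(int)
k=(d.ravel()>0)&(q.max(1)<60)&(w[:,2]>.06)&(abs(y)<.03)&(x>-.15)&(x<-.03); print("knob",k.sum(),x[k].mean())
for u in np.arange(.03,.12,.01):
    k=(d.ravel()>0)&(abs(y)<.006)&(abs(x-u)<.005); print(round(u,3),k.sum(),np.median(w[k,2]).round(4))
E
```

```text
10.4167 [ 0.39363382 -0.21101115  0.19976751] [-0.1  0.2  0.2]
knob 402 -0.141476567096722
0.03 3 0.006
0.04 35 0.0044
0.05 47 0.0134
0.06 37 0.0149
0.07 36 0.0148
0.08 34 0.0148
0.09 25 0.0051
0.1 30 0.0043
0.11 37 0.0048
```

View pics/s4.png

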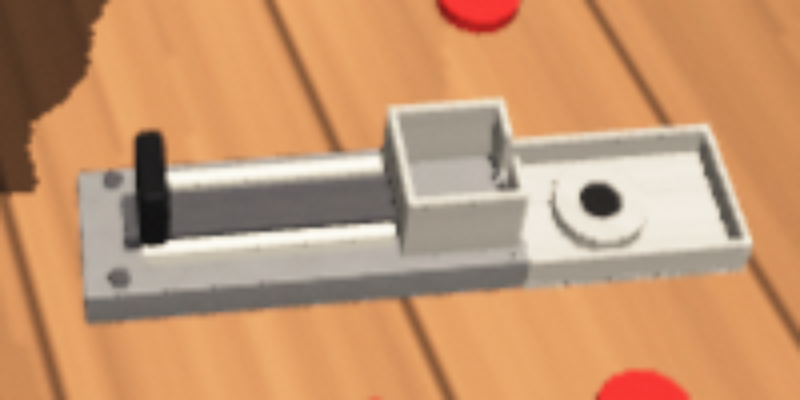

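View pics/t4.png

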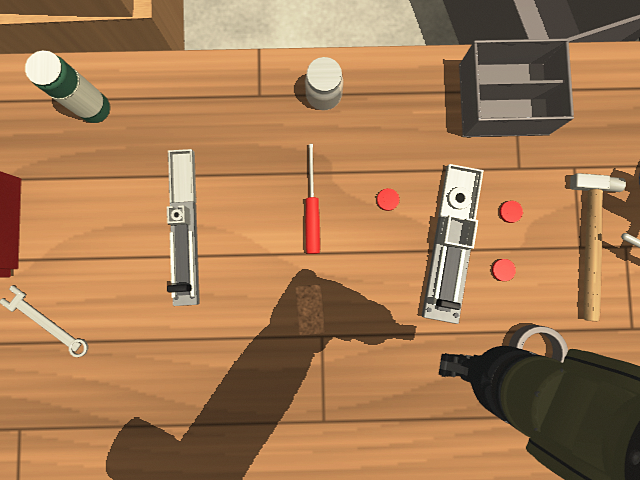

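The washer lies flat in the tray, at top (459,198), with its top at 14.8 mm (4 mm floor plus 10 mm thickness). The wide knob is back home at (447,304), the same pixel as before. The narrow dispenser hasn't moved, and the arm is clear.

```bash
python3 -c "
from rig import order; print(order.hand_in())"
```

```text
the job is handed in; nothing more can be done
None
```

The job is handed in at about 10.5 s: the wide slide was pushed to its end stop, the washer lies flat in the tray, the slide snapped back home by itself when the fingers lifted, and the narrow dispenser was not touched.

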